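Find the worn-out spring foot and flag it

ROBOT

A 6-joint arm with a two-finger parallel gripper is mounted at the origin on a cart in front of the work surface, level with it; the furniture and walls round the work are solid. World frame = base frame: x ahead of the robot, y to its left, z up, the work surface at z = 0. Lengths are in m, angles in rad, forces in N, time in s.
With the tool pointing down it reaches from about 0.375 to 0.975 m from the base axis. Payload 3.8 kg.
Tool frame: the origin (TCP) lies on the centre line of the jaws, within the pads' length; the fingertips stand 14 mm ahead of it and the grasp point (between the pads) lies 5 mm behind it (bot.finger_overhang is the distance from the TCP to the fingertips, in m); y points along the fingers, x is the direction in which the jaws open and shut, and the axes are right-handed (so a half turn about y gives the same grasp; the last joint's range is limited). The gripper opens to 85 mm and grips with 20 to 120 N. Pads are 22 mm wide; open, the fingers measure 114 mm over their backs; the gripper's body (76 mm by 85 mm) begins 54 mm behind the grasp point. The pads swing forward as they close: fully open they stand 13 mm farther back than shut.
Start: joints at [1.138, 0.264, 1.604, -0, 1.274, -0.037], TCP at [0.26, 0.623, 0.245] pointing down, gripper open.
Joint ranges: [-2.63, 2.63], [-0.94, 2.18], [0.31, 2.57], [-1.31, 4.45], [0, 2.66], [-2.55, 2.55]. Speed limits (rad/s): [2.57, 2.57, 3.14, 3.14, 3.14, 3.14].

INTERFACE

Orientations are given as a rotation vector (axis times angle).
In Python, from workcell import readout, read_camera, bot, spotter gives the robot as it stands.
- The arm moves only by the tool jog_arm, never from a script. Its argument "increments" is a list of rows, each a list of 7 numbers: the shift along the tool's x, y, z in m, then the turn, a rotation vector about the tool's x, y, z in rad, then the opening, from 0 (shut) to 1 (fully open). A call has 1 to 10 rows; each row shifts and turns the pose as measured when the row begins, along the tool's axes as they then stand; what a row does not reach is not made up. A row lasts 1/8 s, in which the tool goes at most 62.5 mm and 10.7 degrees, less where a joint would pass 70% of its speed; a pose out of reach is approached as far as the arm can. A call with a gripper value outside its range is refused whole. The fingers move at their own pace and stop on an object; "force" is the grip in N (left out, the last holds). Time passes only in rows, so rows that do not move let the fingers close. It gives the time, the measured TCP pose, the force and the opening at its end, in the units of the state.
- readout.read_state(): the state, without advancing time (a new reading comes with each control period).
- read_camera(name): name is "side" or "top"; returns a dict with "img" (400x640x3 uint8, blue, green, red), "range_z" (400x640 float32, m along the optical axis (not along the pixel's ray), 0 where there is no reading), "fx", "fy", "cx", "cy" (pixels), "world_from_camera" (4x4, takes a point from camera to world coordinates). Camera axes: x right, y down, z forward; pixel columns grow to the right and rows downward; lengths in m; the calibration is good to about 2 mm. A picture is of the moment at which its call begins.
- bot.finish_job(): hands the job in, once; it reports no verdict.
Trained networks look in a picture, given as the dict that the camera call returned (one of the last four; its "shot" number tells which), for a name from the list of things; names that differ only in an ending like _2 or _b are one class to them, and where a whole thing is asked for, a point or a joint stands for the part that bears it (a point fixed in the world has none). Each returns a list of dicts, best first, with "p" (0 to 1); they miss things now and then, are a little off and sometimes report something else, mostly with a low value. They report only what shows in the picture. A call takes as long as a camera call. They do not tell look-alikes from the thing itself.
- spotter.masks_of(picture, thing): "mask" (400x640 bool, what is visible of it) and "location" ([column, row] in pixels, amid what is visible of it).
- spotter.spot_point(picture, thing): "location" ([column, row] in pixels: a listed point, or the origin of a listed thing).
The state is a dict: "time": time; "q": joint angles; "joint_vel": joint speeds; "joint_torque": joint torques, N m; "tool_pos": TCP position; "tcp_rot": TCP orientation; "wrist_force": force on the tool from outside, world axes, zero at the start; "torque": the same for the moment, N m; "width": opening from 0.0 (shut) to 1.0 (fully open).
Only numpy, scipy, OpenCV 4.12 (cv2) and the standard library are available. Lean on these libraries where they do the work, as an engineer would, in place of code of your own. Each camera call takes 0.05 s, during which the arm holds its last target. There are 200 camera calls.

TASK

The three stands on the bench carry the spring feet of a centrifuge, and one foot has gone soft. With the fingertips press the round black pads one after another from left to right, each down by at least half a centimetre, to feel which is the softest; then push the orange tag of that stand all the way down and move clear. Leave the other two tags up, and do not lift, shift or tip the cups and vials near them.

Things in the scene. Friction and masses are not known exactly. Their poses are not given: they have to be found in the camera images.
- stand_left: the left one (as the robot sees them, left is +y) of three identical stands fixed to the bench: aluminium base plate 140 (x) x 76 (y) x 14 mm; origin at the centre of its underside, z up. The round pad is centred at x = +28 mm, the orange tag at x = -42 mm (the robot's side), both at y = 0
- pad_left_top (a point): centre of the top of the left stand's round black rubber pad when up, 70 mm above the surface (the point is fixed to the stand, it does not follow the pad). Pad 44 mm across, travel 14 mm, springs back; in a grey cup 46 mm across, rim 40 mm above the surface. The springs look alike and change places: one about 250 N/m (soft), the others 700 and 1300 N/m, with 1.5 mm of preload
- tag_left_top (a point): centre of the top of the left stand's orange tag, a flat cap 18 (x) x 32 (y) mm, about 66 mm above the surface when up; it slides down in a grey guide whose top is 44 mm above the surface. The point moves with the tag
- tag_left (a joint): how far the left stand's tag is pushed down, m: 0 up, 0.012 fully down; about 2 N of friction, stays where it is left
- stand_middle: the middle one (as the robot sees them, left is +y) of three identical stands fixed to the bench: aluminium base plate 140 (x) x 76 (y) x 14 mm; origin at the centre of its underside, z up. The round pad is centred at x = +28 mm, the orange tag at x = -42 mm (the robot's side), both at y = 0
- pad_middle_top (a point): centre of the top of the middle stand's round black rubber pad when up, 70 mm above the surface (the point is fixed to the stand, it does not follow the pad). Pad 44 mm across, travel 14 mm, springs back; in a grey cup 46 mm across, rim 40 mm above the surface. The springs look alike and change places: one about 250 N/m (soft), the others 700 and 1300 N/m, with 1.5 mm of preload
- tag_middle_top (a point): centre of the top of the middle stand's orange tag, a flat cap 18 (x) x 32 (y) mm, about 66 mm above the surface when up; it slides down in a grey guide whose top is 44 mm above the surface. The point moves with the tag
- tag_middle (a joint): how far the middle stand's tag is pushed down, m: 0 up, 0.012 fully down; about 2 N of friction, stays where it is left
- stand_right: the right one (as the robot sees them, left is +y) of three identical stands fixed to the bench: aluminium base plate 140 (x) x 76 (y) x 14 mm; origin at the centre of its underside, z up. The round pad is centred at x = +28 mm, the orange tag at x = -42 mm (the robot's side), both at y = 0
- pad_right_top (a point): centre of the top of the right stand's round black rubber pad when up, 70 mm above the surface (the point is fixed to the stand, it does not follow the pad). Pad 44 mm across, travel 14 mm, springs back; in a grey cup 46 mm across, rim 40 mm above the surface. The springs look alike and change places: one about 250 N/m (soft), the others 700 and 1300 N/m, with 1.5 mm of preload
- tag_right_top (a point): centre of the top of the right stand's orange tag, a flat cap 18 (x) x 32 (y) mm, about 66 mm above the surface when up; it slides down in a grey guide whose top is 44 mm above the surface. The point moves with the tag
- tag_right (a joint): how far the right stand's tag is pushed down, m: 0 up, 0.012 fully down; about 2 N of friction, stays where it is left
- yellow_cup: bystander, loose: specimen cup with a yellow lid, 58 mm across, 59 mm high; origin at the centre of its underside
- red_cup: bystander, loose: specimen cup with a red lid, 58 mm across, 59 mm high; origin at the centre of its underside
- green_vial: bystander, loose: small white vial with a green cap, 25 mm across, 49 mm high; origin at the centre of its underside
- blue_vial: bystander, loose: small white vial with a blue cap, 25 mm across, 49 mm high; origin at the centre of its underside
Things that resemble listed ones, but are neither listed nor needed, are in the scene too. What is shaped like the stand_middle but red is not meant.

How it is judged:
By the outcome, as a careful person would: the job done as asked, in the order asked, and still so for the second after the job is handed in, with the robot touching nothing.
It also fails if it takes over 51 s, if anything falls off the work surface, if the arm or the gripper's body presses on something with over 40 N, if the wrist force passes 120 N, or if a joint passes its speed limit or range.

## Working session

There is one attempt and no reset: what is moved stays moved. The work goes in short steps, Python scripts to look and compute and a tool call to move; the robot and the scene stay as the last step left them, time stands still between calls to the robot, and variables do not carry over. Pictures are saved under pics/ and viewed, about 8 in all and at most 12, crops included, and the job is handed in when it is done.

Besides the shell and the picture viewer there is one more tool, called after "Emit:" as name(argument=value, ...) on one line, values as JSON. jog_arm: Moves the arm, as the interface text tells. Its arguments: {"type":"object","properties":{"increments":{"type":"array"},"force":{"type":"number"}},"required":["increments"]}

```bash
mkdir -p pics; cat > h.py <<'E'
import numpy as np,cv2
from workcell import readout, read_camera, bot, spotter
def world(p,u,v,z=None):
    z=p["range_z"][int(round(v)),int(round(u))] if z is None else z
    c=np.array([(u-p["cx"])*z/p["fx"],(v-p["cy"])*z/p["fy"],z,1])
    return (p["world_from_camera"]@c)[:3]
def cloud(p):
    z=p["range_z"];v,u=np.indices(z.shape)
    c=np.stack([(u-p["cx"])*z/p["fx"],(v-p["cy"])*z/p["fy"],z,np.ones_like(z)],-1)
    return (c@p["world_from_camera"].T)[...,:3]
E
python3 - <<'E'
from h import *
s=readout.read_state();print({k:np.round(v,3) for k,v in s.items()})
for n in("top","side"):
    p=read_camera(n);cv2.imwrite(f"pics/{n}0.png",p["img"])
    np.savez(f"{n}0.npz",c=cloud(p),img=p["img"])
    for t in ["stand_left","stand_middle","stand_right","tag_left_top","tag_middle_top","tag_right_top","pad_left_top","pad_middle_top","pad_right_top","yellow_cup","red_cup","green_vial","blue_vial"]:
        r=spotter.spot_point(p,t)
        print(n,t,[(np.round(q["location"]).tolist(),round(q["p"],2),np.round(world(p,*q["location"]),3).tolist()) for q in r[:4]])
E
```

```text
{'time': np.float64(0.0), 'q': array([ 1.138,  0.265,  1.605, -0.   ,  1.274, -0.037]), 'joint_vel': array([-0.   , -0.   ,  0.   , -0.   , -0.002,  0.001]), 'joint_torque': array([-2.0000e-03, -5.1512e+01, -3.6730e+01, -0.0000e+00,  1.3000e-02,
       -0.0000e+00]), 'tool_pos': array([0.26 , 0.622, 0.244]), 'tcp_rot': array([-1.372, -0.911,  0.915]), 'wrist_force': array([ 0.126, -0.597,  0.009]), 'torque': array([ 0.011, -0.032,  0.048]), 'width': np.float64(0.999)}
top stand_left [([299.0, 218.0], 0.66, [0.497, 0.015, 0.04]), ([222.0, 212.0], 0.62, [0.518, 0.246, 0.015]), ([365.0, 229.0], 0.54, [0.461, -0.175, 0.062])]
top stand_middle [([455.0, 226.0], 0.85, [0.473, -0.451, 0.016]), ([296.0, 207.0], 0.74, [0.534, 0.024, 0.014])]
top stand_right [([356.0, 215.0], 0.95, [0.509, -0.155, 0.014]), ([361.0, 203.0], 0.31, [0.535, -0.165, 0.069]), ([221.0, 213.0], 0.23, [0.516, 0.251, 0.013])]
top tag_left_top [([217.0, 220.0], 0.42, [0.488, 0.249, 0.063])]
top tag_middle_top [([465.0, 239.0], 0.57, [0.431, -0.461, 0.067]), ([356.0, 215.0], 0.45, [0.508, -0.155, 0.014]), ([299.0, 217.0],
[... 1121 characters left out ...]
], 0.49, [0.434, -0.651, 0.001])]
side tag_right_top [([337.0, 187.0], 0.35, [0.471, -0.154, 0.063])]
side pad_left_top [([318.0, 241.0], 0.71, [0.561, 0.255, 0.07]), ([338.0, 184.0], 0.33, [0.459, -0.276, 0.026])]
side pad_middle_top [([311.0, 206.0], 0.89, [0.572, 0.023, 0.071]), ([324.0, 158.0], 0.78, [0.491, -0.62, 0.032])]
side pad_right_top [([320.0, 186.0], 0.69, [0.533, -0.157, 0.069])]
side yellow_cup [([370.0, 298.0], 0.73, [0.447, 0.431, 0.007]), ([320.0, 226.0], 0.17, [0.548, 0.055, 0.015])]
side red_cup [([339.0, 188.0], 0.49, [0.467, -0.149, 0.062])]
side green_vial [([272.0, 229.0], 0.49, [0.704, 0.03, -0.002]), ([339.0, 187.0], 0.18, [0.465, -0.149, 0.064])]
side blue_vial []
```

```bash
python3 - <<'E'
import cv2
i=cv2.imread("pics/top0.png")[130:290,130:500]
cv2.imwrite("pics/a.png",cv2.resize(i,None,fx=2.16,fy=2.16,interpolation=cv2.INTER_CUBIC))
E
```

```text
(no output)
```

View pics/a.png

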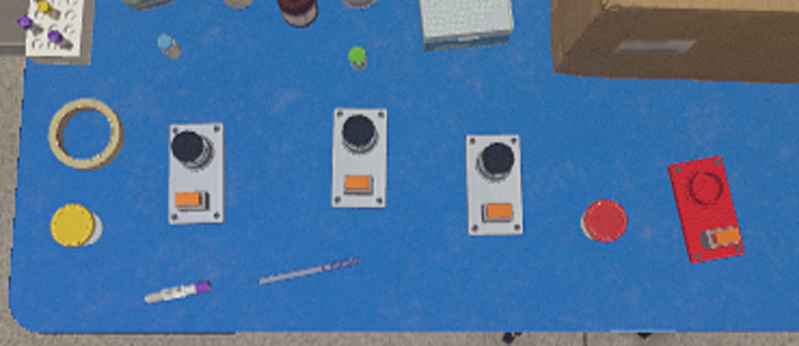

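View pics/side0.png

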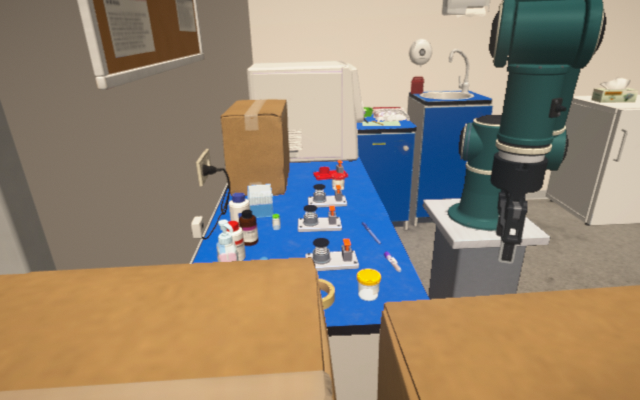

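```bash
python3 - <<'E'
from h import *
from scipy.spatial.transform import Rotation as R
print(np.round(R.from_rotvec(readout.read_state()["tcp_rot"]).as_matrix(),3))
for n in("top","side"):
    d=np.load(n+"0.npz");c=d["c"];im=d["img"].astype(int);b,g,r=im[...,0],im[...,1],im[...,2]
    Z=c[...,2]
    for nm,y0,x0 in(("L",.25,.56),("M",.027,.578),("R",-.16,.53)):
        near=(abs(c[...,1]-y0)<.045)
        m=near&(Z>.063)&(Z<.078)&(abs(c[...,0]-x0)<.035)&(r<90)
        t=near&(Z>.058)&(Z<.075)&(abs(c[...,0]-x0+.07)<.03)&(r>150)&(b<100)
        pl=near&(Z>.009)&(Z<.019)&(abs(c[...,0]-x0+.028)<.09)&(b>120)&(r>120)
        for k,q in(("pad",m),("tag",t),("plate",pl)):
            P=c[q]
            if len(P):
                e=""
                if k=="plate" and len(P)>20: e=cv2.minAreaRect((P[:,:2]*1000).astype(np.float32))
                print(n,nm,k,len(P),np.round(np.median(P,0),4),np.round((P.min(0)+P.max(0))/2,4),np.round(np.ptp(P,axis=0),3),e)
E
```

```text
[[ 0.385  0.    -0.923]
 [ 0.923  0.     0.385]
 [ 0.    -1.    -0.   ]]
top L pad 169 [0.5538 0.2532 0.07  ] [0.553  0.2539 0.0705] [0.04  0.041 0.012] 
top L tag 64 [0.4836 0.2514 0.0653] [0.4838 0.2521 0.0659] [0.015 0.03  0.011] 
top L plate 679 [0.5154 0.2469 0.0138] [0.5255 0.2526 0.014 ] [0.141 0.079 0.01 ] ((525.5335083007812, 252.84400939941406), (139.41314697265625, 75.75646209716797), 2.744248628616333)
top M pad 164 [0.5744 0.0232 0.0698] [0.5746 0.0231 0.0687] [0.043 0.041 0.011] 
top M tag 59 [0.505  0.0257 0.0653] [0.5051 0.0257 0.0648] [0.017 0.029 0.009] 
top M plate 707 [0.5393 0.0249 0.0136] [0.5477 0.0254 0.014 ] [0.139 0.073 0.01 ] ((547.6619262695312, 25.445905685424805), (138.9453582763672, 73.16812896728516), 0.04246700927615166)
top R pad 169 [ 0.5363 -0.1619  0.0699] [ 0.5367 -0.1621  0.0704] [0.041 0.041 0.013] 
top R tag 65 [ 0.4665 -0.1639  0.0651] [ 0.4657 -0.1639  0.0657] [0.015 0.03  0.012] 
top R plate 731 [ 0.4995 -0.1585  0.0138] [ 0.5081 -0.1631  0.014 ] [0.138 0.076 0.01 ] ((508.03802490234375, -163.1002655029297), (75.76346588134766, 137.59977722
[... 379 characters left out ...]
 M pad 73 [0.5763 0.0366 0.069 ] [0.5747 0.03   0.0677] [0.042 0.041 0.008] 
side M tag 24 [0.5066 0.0382 0.0654] [0.5063 0.0314 0.0632] [0.014 0.033 0.009] 
side M plate 348 [0.5433 0.0493 0.0134] [0.5473 0.0316 0.014 ] [0.139 0.078 0.01 ] ((547.2676391601562, 31.898235321044922), (139.6602325439453, 78.05815124511719), 0.2860049903392792)
side R pad 54 [ 0.5363 -0.1525  0.0688] [ 0.5364 -0.1553  0.0673] [0.04  0.043 0.008] 
side R tag 20 [ 0.4686 -0.1575  0.0634] [ 0.4683 -0.1585  0.0622] [0.015 0.03  0.008] 
side R plate 249 [ 0.504  -0.1405  0.0133] [ 0.5094 -0.1564  0.014 ] [0.14 0.08 0.01] ((509.9000244140625, -154.47998046875), (78.48441314697266, 140.6947479248047), 87.7102279663086)
```

Left to right, the candidates in the top image are the white stands at px (222,212), (296,208) and (357,216). The red look-alike at (455,226) is excluded. The pad and tag heights (0.070 and 0.065) and the plate sizes match the description. I'll shut the gripper and align the tool first.

Emit:
jog_arm(increments=[[0,0,0,0,0.168,0,0],[0,0,0,0,0.168,0,0],[0,0,0,0,0.168,0,0],[0,0,0,0,0.168,0,0],[0,0,0,0,0.168,0,0],[0,0,0,0,0.168,0,0],[0,0,0,0,0.168,0,0],[0,0,0,0,0,0,0]], force=40)

```text
time: 2.4
tool_pos: [0.2603, 0.6228, 0.2453]
tcp_rot: [-1.571, 0.03, -0.03]
wrist_force: [0.8, 0.6, 0.8]
width: -0.002
```

```bash
cat > st.py <<'E'
from h import *
from scipy.spatial.transform import Rotation as R
s=readout.read_state();M=R.from_rotvec(s["tcp_rot"]).as_matrix();p=np.array(s["tool_pos"])
print("t",s["time"],"pos",np.round(p,4),"F",np.round(s["wrist_force"],2),"w",s["width"],"oh",bot.finger_overhang,"\n",np.round(M,3),np.round(s["q"],2))
T=dict(pL=(.554,.254,.1),pM=(.575,.025,.1),pR=(.536,-.161,.1),tL=(.484,.253,.1),tM=(.505,.027,.1),tR=(.467,-.163,.1))
for k,v in T.items(): print(k,np.round(M.T@(np.array(v)-p),4))
E
python3 st.py
```

```text
t 2.4 pos [0.2603 0.6228 0.2453] F [0.78 0.64 0.79] w -0.0016124441149784746 oh 0.014 
 [[ 0.999  0.     0.038]
 [-0.038 -0.     0.999]
 [ 0.    -1.    -0.   ]] [ 1.14  0.26  1.6  -0.    1.27  1.18]
pL [ 0.3075  0.1453 -0.3574]
pM [ 0.3372  0.1453 -0.5854]
pR [ 0.3053  0.1453 -0.7728]
tL [ 0.2376  0.1453 -0.3611]
tM [ 0.2672  0.1453 -0.5861]
tR [ 0.2364  0.1453 -0.7774]
```

Emit:
jog_arm(increments=[[0,0,0,0,-0.038,0,0],[0.033,0.01,-0.041,0,0,0,0],[0.033,0.01,-0.041,0,0,0,0],[0.033,0.01,-0.041,0,0,0,0],[0.033,0.01,-0.041,0,0,0,0],[0.033,0.01,-0.041,0,0,0,0],[0.033,0.01,-0.041,0,0,0,0],[0.033,0.01,-0.041,0,0,0,0],[0.033,0.01,-0.041,0,0,0,0],[0.03,0.01,-0.041,0,0,0,0]])

```text
time: 3.65
tool_pos: [0.5704, 0.2551, 0.1551]
tcp_rot: [-1.564, -0.041, 0.032]
wrist_force: [-0.2, 1.0, 0.5]
width: -0.001
```

```bash
python3 st.py
```

```text
t 3.65 pos [0.5704 0.2551 0.1551] F [-0.22  1.    0.45] w -0.0014028994022929648 oh 0.014 
 [[ 0.999  0.006 -0.046]
 [ 0.046  0.007  0.999]
 [ 0.006 -1.     0.007]] [0.38 0.23 1.81 0.   1.09 0.33]
pL [-0.0168  0.055  -0.0007]
pM [-0.0064  0.0535 -0.2304]
pR [-0.0539  0.052  -0.4144]
tL [-0.0867  0.0546  0.0016]
tM [-0.0762  0.0531 -0.2251]
tR [-0.1229  0.0516 -0.4132]
```

Emit:
jog_arm(increments=[[-0.008,0.025,0,0,0.02,0,0],[-0.008,0.02,0,0,0.02,0,0],[0,0.007,0,0,0,0,0],[0,0,0,0,0,0,0]])

```text
time: 4.15
tool_pos: [0.5583, 0.2505, 0.1019]
tcp_rot: [-1.564, -0.014, 0.002]
wrist_force: [0.1, 0.5, 0.7]
width: -0.001
```

```bash
python3 st.py
```

```text
t 4.15 pos [0.5583 0.2505 0.1019] F [0.11 0.51 0.68] w -0.0006154948312640124 oh 0.014 
 [[ 1.     0.008 -0.01 ]
 [ 0.01   0.007  1.   ]
 [ 0.008 -1.     0.007]] [0.38 0.27 1.88 0.   0.98 0.37]
pL [-0.0043  0.0019  0.0035]
pM [ 0.0145  0.0005 -0.2257]
pR [-0.0264 -0.0011 -0.4113]
tL [-0.0743  0.0013  0.0032]
tM [-0.0555 -0.     -0.223 ]
tR [-0.0954 -0.0016 -0.4126]
```

Emit:
jog_arm(increments=[[-0.004,0.008,0.0035,0,0,0,0],[0,0.006,0,0,0,0,0],[0,0,0,0,0,0,0]])

```text
time: 4.53
tool_pos: [0.5555, 0.2558, 0.0891]
tcp_rot: [-1.563, -0.019, 0.001]
wrist_force: [-0.2, -0.2, 0.1]
width: -0.001
```

Emit:
jog_arm(increments=[[0,0.007,0,0,0,0,0],[0,0.003,0,0,0,0,0],[0,0,0,0,0,0,0]])

```text
time: 4.9
tool_pos: [0.5565, 0.2563, 0.0801]
tcp_rot: [-1.562, -0.021, 0.0]
wrist_force: [-1.7, -0.6, 4.7]
width: -0.0
```

```bash
python3 st.py
```

```text
t 4.9 pos [0.5565 0.2563 0.0801] F [-1.75 -0.65  4.65] w -0.00011007794453910342 oh 0.014 
 [[ 1.     0.013 -0.014]
 [ 0.013  0.009  1.   ]
 [ 0.013 -1.     0.009]] [0.39 0.29 1.9  0.   0.94 0.37]
pL [-0.0023 -0.0199 -0.0021]
pM [ 0.0156 -0.0217 -0.2314]
pR [-0.0259 -0.0238 -0.4168]
tL [-0.0723 -0.0208 -0.0022]
tM [-0.0543 -0.0226 -0.2284]
tR [-0.0949 -0.0247 -0.4179]
```

Emit:
jog_arm(increments=[[0,0.004,0,0,0,0,0],[0,0.001,0,0,0,0,0],[0,0,0,0,0,0,0]])

```text
time: 5.28
tool_pos: [0.5567, 0.2564, 0.0766]
tcp_rot: [-1.562, -0.021, 0.0]
wrist_force: [-2.1, -0.8, 6.6]
width: 0.002
```

Emit:
jog_arm(increments=[[0,0.001,0,0,0,0,0],[0,0,0,0,0,0,0]])

```text
time: 5.52
tool_pos: [0.5567, 0.2564, 0.0767]
tcp_rot: [-1.562, -0.02, 0.0]
wrist_force: [-2.0, -1.0, 5.7]
width: -0.001
```

Emit:
jog_arm(increments=[[0,0.003,0,0,0,0,0],[0,0,0,0,0,0,0]])

```text
time: 5.78
tool_pos: [0.5567, 0.2564, 0.0751]
tcp_rot: [-1.562, -0.02, 0.0]
wrist_force: [-3.6, -1.5, 6.5]
width: -0.002
```

Emit:
jog_arm(increments=[[0,-0.02,0,0,0,0,0],[0,-0.02,0,0,0,0,0],[0.002,0,-0.038,0,0,0,0],[0.002,0,-0.038,0,0,0,0],[0.002,0,-0.038,0,0,0,0],[0.002,0,-0.038,0,0,0,0],[0.002,0,-0.038,0,0,0,0],[0.002,0,-0.038,0,0,0,0],[0,0,0,0,0,0,0]])

```text
time: 6.9
tool_pos: [0.5758, 0.0229, 0.125]
tcp_rot: [-1.56, -0.032, -0.008]
wrist_force: [-0.3, -0.7, 0.1]
width: 0.0
```

```bash
python3 st.py
```

```text
t 6.9 pos [0.5758 0.0229 0.125 ] F [-0.26 -0.73  0.09] w 2.332231421715442e-05 oh 0.014 
 [[ 1.     0.025 -0.016]
 [ 0.015  0.011  1.   ]
 [ 0.025 -1.     0.011]] [-0.01  0.17  1.95  0.01  0.99 -0.03]
pL [-0.0189  0.0271  0.2312]
pM [-0.0014  0.025   0.0019]
pR [-0.0432  0.022  -0.1835]
tL [-0.0888  0.0253  0.2312]
tM [-0.0713  0.0233  0.005 ]
tR [-0.1122  0.0202 -0.1844]
```

Emit:
jog_arm(increments=[[-0.001,0.018,0.002,-0.011,0,0.025,0],[0,0.013,0,0,0,0,0],[0,0.004,0,0,0,0,0],[0,0,0,0,0,0,0]])

```text
time: 7.4
tool_pos: [0.5744, 0.028, 0.0875]
tcp_rot: [-1.571, -0.012, 0.016]
wrist_force: [-0.6, -0.3, 0.8]
width: 0.001
```

Emit:
jog_arm(increments=[[0,0.007,0,0,0,0,0],[0,0.003,0,0,0,0,0],[0,0,0,0,0,0,0]])

```text
time: 7.78
tool_pos: [0.5749, 0.0285, 0.0776]
tcp_rot: [-1.571, -0.013, 0.016]
wrist_force: [-1.2, -0.4, 2.6]
width: 0.005
```

```bash
python3 st.py
```

```text
t 7.775 pos [0.5749 0.0285 0.0776] F [-1.18 -0.4   2.57] w 0.004537999864692103 oh 0.014 
 [[ 1.    -0.002 -0.019]
 [ 0.019 -0.     1.   ]
 [-0.002 -1.    -0.   ]] [ 0.01  0.24  1.97 -0.    0.94 -0.01]
pL [-0.0167 -0.0225  0.2259]
pM [-0.0001 -0.0224 -0.0035]
pR [-0.0426 -0.0222 -0.1887]
tL [-0.0867 -0.0223  0.2262]
tM [-0.07   -0.0223 -0.0002]
tR [-0.1116 -0.0221 -0.1894]
```

Emit:
jog_arm(increments=[[0,0.003,0,0,0,0,0],[0,0,0,0,0,0,0]])

```text
time: 8.02
tool_pos: [0.5751, 0.0285, 0.0751]
tcp_rot: [-1.571, -0.014, 0.016]
wrist_force: [-0.9, -0.7, 3.0]
width: -0.0
```

Emit:
jog_arm(increments=[[0,-0.02,0,0,0,0,0],[0,-0.02,0,0,0,0,0],[-0.008,0,-0.038,0,0,0,0],[-0.008,0,-0.038,0,0,0,0],[-0.008,0,-0.038,0,0,0,0],[-0.008,0,-0.038,0,0,0,0],[-0.008,0,-0.037,0,0,0,0],[0,0,0,0,0,0,0]])

```text
time: 9.02
tool_pos: [0.5424, -0.1671, 0.1275]
tcp_rot: [-1.574, -0.025, 0.008]
wrist_force: [-0.6, -0.3, 0.0]
width: 0.001
```

```bash
python3 st.py
```

```text
t 9.025 pos [ 0.5424 -0.1671  0.1275] F [-0.62 -0.26  0.01] w 0.0010057554767867374 oh 0.014 
 [[ 1.     0.011 -0.021]
 [ 0.021 -0.003  1.   ]
 [ 0.011 -1.    -0.003]] [-0.34  0.16  1.96  0.    1.01 -0.36]
pL [0.02   0.0264 0.4209]
pM [0.0362 0.0273 0.1915]
pR [-0.0066  0.0274  0.0063]
tL [-0.05    0.0256  0.4213]
tM [-0.0337  0.0265  0.1949]
tR [-0.0756  0.0267  0.0058]
```

Emit:
jog_arm(increments=[[-0.007,0.018,0.005,0,0,0.011,0],[0,0.015,0,0,0,0,0],[0,0.004,0,0,0,0,0],[0,0,0,0,0,0,0]])

```text
time: 9.52
tool_pos: [0.5349, -0.1591, 0.0879]
tcp_rot: [-1.573, -0.017, 0.019]
wrist_force: [0.1, -0.3, -0.8]
width: 0.001
```

Emit:
jog_arm(increments=[[0,0.007,0,0,0,0,0],[0,0.003,0,0,0,0,0],[0,0,0,0,0,0,0]])

```text
time: 9.9
tool_pos: [0.5358, -0.1591, 0.0797]
tcp_rot: [-1.574, -0.018, 0.02]
wrist_force: [-3.6, 1.8, 8.0]
width: 0.003
```

```bash
python3 st.py
```

```text
t 9.9 pos [ 0.5358 -0.1591  0.0797] F [-3.59  1.76  8.  ] w 0.0032978536003100923 oh 0.014 
 [[ 1.    -0.001 -0.025]
 [ 0.025 -0.003  1.   ]
 [-0.001 -1.    -0.003]] [-0.33  0.21  2.   -0.    0.93 -0.35]
pL [ 0.0283 -0.0215  0.4125]
pM [ 0.0437 -0.0209  0.1831]
pR [ 0.0001 -0.0203 -0.0019]
tL [-0.0417 -0.0214  0.4132]
tM [-0.0263 -0.0208  0.1868]
tR [-0.0689 -0.0202 -0.0022]
```

Emit:
jog_arm(increments=[[0,0.005,0,0,0,0,0],[0,0.003,0,0,0,0,0],[0,0.002,0,0,0,0,0],[0,0,0,0,0,0,0]])

```text
time: 10.4
tool_pos: [0.536, -0.1592, 0.0764]
tcp_rot: [-1.573, -0.017, 0.022]
wrist_force: [-5.4, 1.1, 11.0]
width: 0.004
```

Forces at about 8 mm depth were 6.2 N (left, about 700 N/m), 2.8 N (middle, about 250) and 11 N (right, about 1300). The middle foot is the soft one, so I'm going to the middle tag.

Emit:
jog_arm(increments=[[0,-0.025,0,0,0,0,0],[0,-0.025,0,0,0,0,0],[-0.005,0,0.037,0,0,0,0],[-0.005,0,0.037,0,0,0,0],[-0.005,0,0.037,0,0,0,0],[-0.005,0,0.037,0,0,0,0],[-0.006,0,0.036,0,0,0,0],[0,0,0,0,0,0,0],[0,0,0,0,0,0,0]])

```text
time: 11.52
tool_pos: [0.5083, 0.0285, 0.1296]
tcp_rot: [-1.574, -0.022, 0.014]
wrist_force: [-0.3, -0.2, 0.2]
width: -0.0
```

```bash
python3 st.py
```

```text
t 11.525 pos [0.5083 0.0285 0.1296] F [-0.3  -0.16  0.15] w -0.00044969438554665476 oh 0.014 
 [[ 1.     0.005 -0.023]
 [ 0.023 -0.004  1.   ]
 [ 0.005 -1.    -0.004]] [ 0.01  0.05  2.07 -0.    1.01 -0.01]
pL [0.0508 0.029  0.2245]
pM [ 0.0665  0.03   -0.0049]
pR [ 0.0232  0.0304 -0.1899]
tL [-0.0192  0.0286  0.2252]
tM [-0.0035  0.0296 -0.0013]
tR [-0.0459  0.0301 -0.1903]
```

Emit:
jog_arm(increments=[[-0.0035,0.02,-0.0015,0,0,0,0],[0,0.016,0,0,0,0,0],[0,0.006,0,0,0,0,0],[0,0,0,0,0,0,0]])

```text
time: 12.02
tool_pos: [0.5067, 0.0239, 0.0866]
tcp_rot: [-1.575, -0.021, 0.01]
wrist_force: [0.2, -0.6, -0.2]
width: 0.001
```

Emit:
jog_arm(increments=[[0,0.006,0,0,0,0,0],[0,0.006,0,0,0,0,0],[0,0.006,0,0,0,0,0],[0,0.003,0,0,0,0,0],[0,0,0,0,0,0,0]])

```text
time: 12.65
tool_pos: [0.5087, 0.0237, 0.0684]
tcp_rot: [-1.575, -0.023, 0.008]
wrist_force: [-0.7, 0.3, 0.1]
width: 0.003
```

Emit:
jog_arm(increments=[[-0.001,0.003,0,0,0,0,0],[0,0.003,0,0,0,0,0]])

```text
time: 12.9
tool_pos: [0.5092, 0.0237, 0.0678]
tcp_rot: [-1.575, -0.024, 0.008]
wrist_force: [-14.0, -0.4, 31.4]
width: 0.0
```

Emit:
jog_arm(increments=[[0,0.004,0,0,0,0,0]])

```text
time: 13.02
tool_pos: [0.5093, 0.0237, 0.0677]
tcp_rot: [-1.576, -0.023, 0.009]
wrist_force: [-16.6, -0.6, 39.1]
width: -0.003
```

Hard stop reached, with TCP z 0.0677 (tip at 0.0537). I'll retract and check.

Emit:
jog_arm(increments=[[0,-0.03,0,0,0,0,0],[0,-0.05,0,0,0,0,0],[0,-0.05,0,0,0,0,0],[-0.04,-0.03,0,0,0,0,0],[-0.04,0,0.05,0,0,0,0],[0,0,0.05,0,0,0,0],[0,0,0.05,0,0,0,0],[0,0,0,0,0,0,0],[0,0,0,0,0,0,0]])

```text
time: 14.15
tool_pos: [0.4246, 0.1761, 0.2313]
tcp_rot: [-1.574, -0.028, 0.002]
wrist_force: [-0.2, 0.1, -1.0]
width: 0.004
```

```bash
python3 - <<'E'
from h import *
s=readout.read_state();print(s["time"],np.round(s["tool_pos"],3),np.round(s["wrist_force"],2))
out=[]
for n in("top","side"):
    p=read_camera(n);c=cloud(p);im=p["img"].astype(int);b,g,r=im[...,0],im[...,1],im[...,2];o=np.load(n+"0.npz")["img"]
    for nm,y0,x0 in(("L",.253,.484),("M",.027,.505),("R",-.161,.467)):
        q=(abs(c[...,1]-y0)<.025)&(abs(c[...,0]-x0)<.02)&(r>150)&(b<100)&(c[...,2]>.035)
        print(n,nm,q.sum(),np.round(np.percentile(c[q][:,2],[50,90]),4) if q.any() else "")
    sl=(slice(130,290),slice(130,500)) if n=="top" else (slice(150,310),slice(150,520))
    out.append(cv2.resize(p["img"][sl],(740,300)))
    # bystander shift vs. first picture
cv2.imwrite("pics/end.png",np.vstack(out))
E
```

```text
14.15 [0.425 0.176 0.231] [-0.16  0.15 -0.97]
top L 0 
top M 66 [0.0532 0.0566]
top R 71 [0.0645 0.0682]
side L 56 [0.064  0.0661]
side M 28 [0.0522 0.0545]
side R 32 [0.0605 0.0647]
```

View pics/end.png

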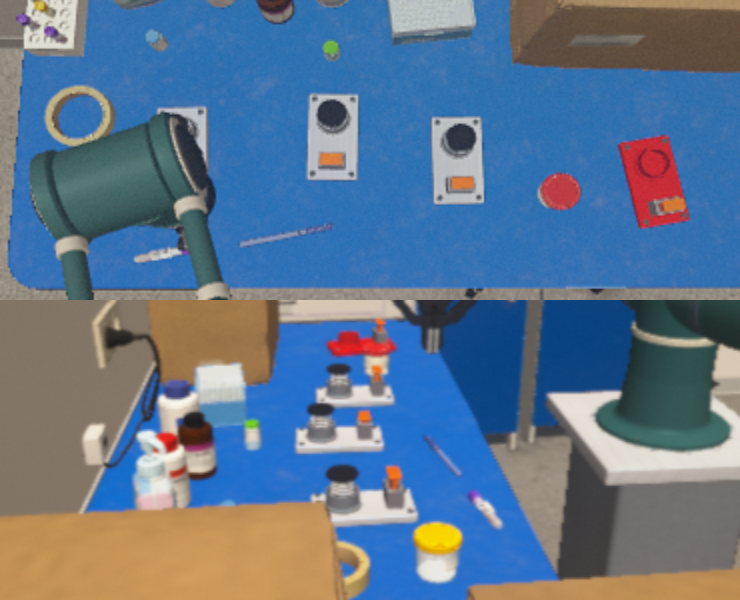

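The picture shows the middle tag (top image, 332,160) down and the left and right tags still up. The cups and vials stand where they were.

```bash
python3 -c "
from workcell import bot
print(bot.finish_job())"
```

```text
the job is handed in; nothing more can be done
None
```

The middle foot is the soft one. I pushed its orange tag all the way down, moved the arm clear and handed the job in at about 14 s.

| Pad (pressed left to right) | Depth pressed | Force | Spring |
|---|---|---|---|
| Left | about 9 mm | about 6.5 N | about 700 N/m |
| Middle | about 9 mm | about 3 N | about 250 N/m (soft) |
| Right | about 7.6 mm | about 11 N | about 1300 N/m |

- **Middle tag:** its top dropped from 65 mm to 53 mm, the full 12 mm of travel. I ended against the hard stop, with a vertical force of 39 N on the closed fingertips. That is just under the 40 N limit for the arm and gripper body, though only the fingertips touched.
- **Other tags:** the left and right tags still measure as up. The arm hid the left tag from the top camera at the end, so that check rests on the side camera alone.
- **Cups and vials:** by eye in the last pictures, the yellow and red cups and the green and blue vials stand where they were; I did not measure them. The yellow cup was checked only in the side picture.

No check failed or disagreed beyond 2–4 mm between the two cameras.

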